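# Plug the hose fitting and ready the seal tweezers at their set gap

### The job

Get the clamped hose fitting ready for its seal: take the middle-sized tapered plug from the rack and set it, narrow end down, into the fitting's open mouth until its flange sits flat on the rim, and let go of it. Then pick up the spring tweezers from the mat, squeeze them to the tip gap marked on their gauge bar (14 mm) and finish while still holding them at that gap, steady, in the air with the tips over the plugged fitting and touching neither it nor the plug. Leave all the other things where they are.

Things in the scene. Friction and masses are not known exactly. Their poses are not given: they have to be found in the camera images.
- fitting: Steel hose fitting upright in a fixed grey clamp block 90 x 90 x 25 mm. Above the block: a collar 46 mm across, 12 mm high, then a round neck 36 mm across up to the open mouth 75 mm above the table. Bore 23 mm in diameter, straight, 35 mm deep. Origin: centre of the block's underside; z up, along the bore.
- fitting_mouth (a point): Centre of the fitting's mouth, level with the rim, 75 mm above the table.
- rack: Fixed blue plastic rack 180 x 62 x 40 mm (x, y, z) with three through holes in a row along its x axis; the three black plugs hang in them by their flanges, the wanted middle-sized one in the middle hole at the rack's centre. Origin: centre of its underside on the table.
- plug: The plug to use, black plastic, middle-sized, about 30 g. From the bottom: a taper 26 mm long growing from 13 to 20 mm in diameter, a flange 34 mm across and 5 mm thick, a round grip knob 22 mm across and 26 mm tall. Origin: centre of the taper's narrow lower end, z up towards the knob; in the rack it is 14 mm above the table, the flange lying on the rack top.
- plug_flange (a point): Centre of the underside of that plug's flange, 26 mm above the plug's origin; it coincides with fitting_mouth when the plug is fully home.
- mat: Fixed black rubber mat 220 x 120 x 4 mm on which the tweezers lie. Origin: centre of its underside.
- tweezers: Steel spring tweezers, 167 mm long, 75 g, lying flat. Origin: underside, midway between the ribbed finger plates as they stand at the mark. x runs to the tips (end at +65 mm), y to the moving arm, z up. Bow end with the hinge (axis z) at x = -90 mm. The -y arm is rigid with the bow; the +y arm swings and is sprung open. Tip gap: 36 mm open, 14 mm at the mark, about 1 mm fully squeezed.
- plate (a point): Centre of the outer face of the rigid arm's finger plate: tweezers x = 0, y = -16.5 mm, 8 mm above the underside. Both plates run from x = -23 to +23 mm and are 16 mm tall. The moving plate's outer face is at y = +16.5 mm, parallel to this one, at the mark (33 mm across both), and at y = +29 mm, sloping 0.14 rad, when open (46 mm across).
- gauge_mark (a point): Dark line across the flat gauge bar, at tweezers x = +45, y = +13 mm, 18 mm above the underside. The bar, 7 mm wide, is fixed to the rigid arm and crosses over the moving arm. The gap is right when the outer edge of the moving arm lies under this line.
- tweezer_arm (a joint): Closing angle of the tweezers' moving arm (rad): 0 sprung open (36 mm tip gap), 0.142 at the marked 14 mm gap, 0.225 nearly shut. The width over the plates changes by 90 mm per rad, the tip gap by 155 mm per rad. Squeezing at the plates takes about 3 N to start, 6 N at the mark, 8 N fully squeezed; let go, the arm springs open.
- tip_mid (a point): Point midway between the tweezers' tips at the marked gap: x = +65 mm, y = 0, 6 mm above the underside in the tweezers' frame.
- plug_small: Bystander: small black plug in the rack's hole at rack x = -58 mm, flange 25 mm, 49 mm tall. Origin as for the plug.
- plug_large: Bystander: large black plug in the rack's hole at rack x = +60 mm, flange 46 mm, 53 mm tall. Origin as for the plug.
- ferrule: Bystander: loose steel ferrule, a tube 32 mm across, 45 mm tall, standing. Origin: centre of its underside.
- adaptor: Bystander: loose brass adaptor, 32 mm across, 37 mm tall, standing. Origin: centre of its underside.
- tape: Bystander: yellow roll of tape lying flat, 72 mm across, 20 mm high. Origin: centre of its underside.
- can: Bystander: green spray can, 52 mm across, 160 mm tall, standing. Origin: centre of its underside.
Things that resemble listed ones, but are neither listed nor needed, are in the scene too. Several things look just like the tweezers: the one meant starts farthest to the robot's left.

How it is judged:
By the outcome, as a careful person would: the job done as asked, in the order asked, and still so for the second after the job is handed in, while the arm keeps its last pose, push and grip.
It also fails if it takes over 64 s, if anything falls off the work surface, if the arm or the gripper's body presses on something with over 40 N, if the wrist force passes 120 N, or if a joint passes its speed limit or range.

### The arm

A 6-joint arm with a two-finger parallel gripper is mounted at the origin on the work surface. World frame = base frame: x ahead of the robot, y to its left, z up, the work surface at z = 0. Lengths are in m, angles in rad, forces in N, time in s.
With the tool pointing down it reaches from about 0.325 to 0.85 m from the base axis. Payload 15.5 kg.
Tool frame: the origin (TCP) lies on the centre line of the jaws, within the pads' length; the fingertips stand 14 mm ahead of it and the grasp point (between the pads) lies 5 mm behind it; z points along the fingers, y is the line along which they close (so a half turn about z gives the same grasp; the last joint's range is limited). The gripper opens to 91 mm and grips with 3 to 60 N. Pads are 32 mm wide; open, the fingers measure 118 mm over their backs; the gripper's body (76 mm by 178 mm) begins 60 mm behind the grasp point.
Start: joints at [-1.284, 0.494, 1.345, -0, 1.302, -0.096], TCP at [0.233, -0.58, 0.228] pointing down, gripper open.
Joint ranges: [-2.91, 2.91], [-0.82, 2.16], [0.22, 2.67], [-1.22, 4.37], [0.12, 2.79], [-3.08, 3.08]. Speed limits (rad/s): [1.89, 1.89, 2.57, 3.01, 3.01, 3.01].

### API

Orientations are given as a rotation vector (axis times angle).
In Python, from cell import ctrl gives the robot as it stands.
- The arm moves only by the tool apply_moves, never from a script. Its argument "commands" is a list of rows, each an object with "dr": the turn, a rotation vector about the tool's x, y, z scaled (see below), a list of three; "slide": the shift along the tool's x, y, z scaled (see below), a list of three; "gripper": the closure, from 0 (fully open) to 1 (shut). In form: [{"dr": [ax, ay, az], "slide": [dx, dy, dz], "gripper": gripper}, ...]. A call has 1 to 12 rows; each row shifts and turns the commanded pose from where the row before left it, along the tool's axes as they then stand; what a row does not reach is not made up. The controller multiplies each number of a shift by 0.12 m and each number of a turn by 90 degrees. A row lasts 1/10 s, in which the tool goes at most 50 mm and 8.59 degrees, less where a joint would pass 70% of its speed; a pose out of reach is approached as far as the arm can. A call with a number of a shift or a turn outside -1 to 1 is refused whole. A call with a gripper value outside its range is refused whole. The fingers move at their own pace and stop on an object; "squeeze" is the grip in N (left out, the last holds). Time passes only in rows, so rows that do not move let the fingers close. It gives the time, the measured TCP pose, the force, the opening and the grip force at its end, in the units of the state.
- ctrl.state(): the state, without advancing time (a new reading comes with each control period).
- ctrl.get_image(name): name is "side" or "top" or "wrist"; returns the picture (480x640x3 uint8, red, green, blue); there is no depth.
- ctrl.camera_model(name): a dict with "intrinsics" (3x3 intrinsics, pixels), "R" (3x3) and "t" (3): a world point X has camera coordinates R X + t. Camera axes: x right, y down, z forward; pixel columns grow to the right and rows downward; lengths in m; the calibration is good to about 2 mm. A picture is of the moment at which its call begins: read the wrist's pose just before it. camera_model takes no time and is no camera call; for the wrist camera it gives the pose at the moment of the call.
- ctrl.hand_in(): hands the job in; it is judged then, once.
Trained networks look in the newest picture that a camera, given by its name, has taken for a name from the list of things; names that differ only in an ending like _2 or _b are one class to them, and where a whole thing is asked for, a point or a joint stands for the part that bears it (a point fixed in the world has none). Each returns a list of dicts, best first, with "conf" (0 to 1); they miss things now and then, are a little off and sometimes report something else, mostly with a low value. They report only what shows in the picture. A call takes as long as a camera call. They do not tell look-alikes from the thing itself.
- ctrl.spot_in(camera, thing): "box" ([left, top, right, bottom] in pixels, round what is visible of it).
The state is a dict: "t": time; "qpos": joint angles; "qd": joint speeds; "joint_torque": joint torques, N m; "position": TCP position; "tcp_rot": TCP orientation; "force": force on the tool from outside, world axes, zero at the start; "ft_torque": the same for the moment, N m; "opening": finger opening in m; "grasp_force": force on a finger pad.
Only numpy, scipy, OpenCV 4.12 (cv2) and the standard library are available. Lean on these libraries where they do the work, as an engineer would, in place of code of your own. Each camera call takes 0.05 s, during which the arm holds its last target. There are 200 camera calls.

## Working session

There is one attempt and no reset: what is moved stays moved. The work goes in short steps, Python scripts to look and compute and a tool call to move; the robot and the scene stay as the last step left them, time stands still between calls to the robot, and variables do not carry over. Pictures are saved under pics/ and viewed, at most 13 in all, crops included, and the job is handed in when it is done.

Besides the shell and the picture viewer there is one more tool, called after "Request:" by a JSON object that holds its "method" and its "body". apply_moves: Moves the arm, as the interface text tells. Its arguments: {"type":"object","properties":{"commands":{"type":"array","items":{"type":"object","properties":{"dr":{"type":"array","items":{"type":"number"}},"slide":{"type":"array","items":{"type":"number"}},"gripper":{"type":"number"}}}},"squeeze":{"type":"number"}},"required":["commands"]}

```bash
mkdir -p pics; ls; cat > h.py <<'E'
import numpy as np, cv2
from cell import ctrl
from scipy.spatial.transform import Rotation as R
def save(cam,fn):
    im=ctrl.get_image(cam); cv2.imwrite('pics/'+fn,im[:,:,::-1]); return im
def ray(cam,u,v,z,m=None):
    m=m or ctrl.camera_model(cam); K=np.array(m['intrinsics']);Rm=np.array(m['R']);t=np.array(m['t'])
    d=Rm.T@np.linalg.solve(K,[u,v,1]); c=-Rm.T@t
    return c+d*(z-c[2])/d[2]
def proj(cam,X):
    m=ctrl.camera_model(cam); p=np.array(m['intrinsics'])@(np.array(m['R'])@X+np.array(m['t'])); return p[:2]/p[2]
E
python3 - <<'E'
from h import *
s=ctrl.state(); print(s)
for c in('top','side'):
    save(c,c+'0.png')
    m=ctrl.camera_model(c); print(c,np.round(m['intrinsics'],1).tolist(),'pos',-np.array(m['R']).T@m['t'])
    for n in('fitting','rack','plug','tweezers','mat','can'):
        print(n,[(np.round(d['box']).tolist(),round(d['conf'],2)) for d in ctrl.spot_in(c,n)])
E
```

```text
pics
{'t': 0.0, 'qpos': array([-1.28449645e+00,  4.94214999e-01,  1.34612765e+00,  6.97213497e-06,
        1.30249964e+00, -9.55121216e-02]), 'qd': array([ 0.00211181,  0.00209257,  0.00186589, -0.00123301, -0.00131764,
        0.00033193]), 'joint_torque': array([-6.63722487e-03, -8.78828716e+01, -3.81856227e+01,  7.02423952e-02,
        5.32733370e-02, -7.35445224e-05]), 'position': array([ 0.23277181, -0.57964569,  0.22731965]), 'tcp_rot': array([-3.08329705e+00, -5.95873516e-01,  1.76386553e-04]), 'force': array([ 0.47015836, -0.26813347,  0.43470384]), 'ft_torque': array([ 0.0382301 , -0.01401441, -0.0357902 ]), 'grasp_force': 0.0, 'opening': 0.0914523832426944}
top [[485.0, 0.0, 319.6], [0.0, 485.0, 235.4], [0.0, 0.0, 1.0]] pos [0.35585446 0.01008063 1.05866673]
fitting [([290.0, 220.0, 348.0, 278.0], 0.86)]
rack [([437.0, 201.0, 474.0, 284.0], 0.74)]
plug [([450.0, 235.0, 466.0, 248.0], 0.6)]
tweezers [([381.0, 340.0, 459.0, 393.0], 0.97), ([285.0, 113.0, 357.0, 158.0], 0.96), ([279.0, 327.0, 354.0, 353.0], 0.72), ([184.0, 233.0, 212.0, 311.0], 0.64)]
mat [([168.0, 204.0, 239.0, 308.0], 0.68)]
can []
side [[610.4, 0.0, 319.9], [0.0, 610.4, 246.2], [0.0, 0.0, 1.0]] pos [ 0.45872116 -0.92739351  0.68860551]
fitting [([275.0, 246.0, 342.0, 302.0], 0.79)]
rack [([275.0, 361.0, 403.0, 412.0], 0.84)]
plug [([328.0, 353.0, 350.0, 384.0], 0.87), ([362.0, 355.0, 395.0, 385.0], 0.64)]
tweezers [([128.0, 330.0, 203.0, 413.0], 0.73), ([434.0, 243.0, 467.0, 298.0], 0.63), ([186.0, 259.0, 221.0, 320.0], 0.61), ([238.0, 199.0, 315.0, 218.0], 0.6)]
mat [([240.0, 202.0, 341.0, 229.0], 0.88), ([278.0, 246.0, 344.0, 303.0], 0.59)]
can [([363.0, 163.0, 394.0, 246.0], 0.86), ([241.0, 201.0, 315.0, 221.0], 0.38)]
```

View pics/top0.png

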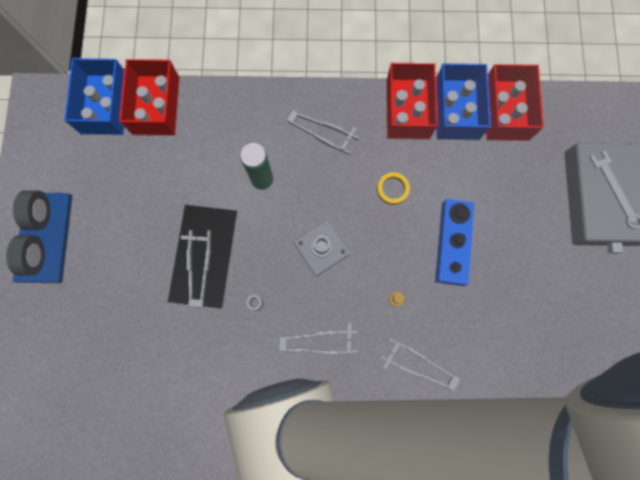

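View pics/side0.png

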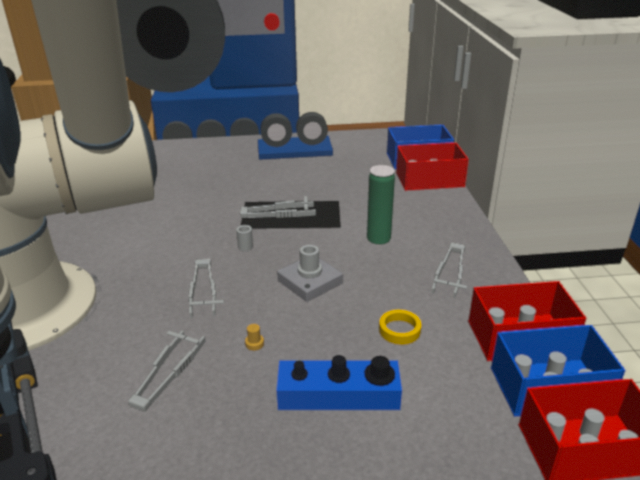

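Tweezers candidates in the top view: (197,268) on the mat, (322,132), (318,340) and (420,365). I choose the one on the mat, which is farthest left. Plugs: large (460,213), middle (458,240), small (455,267); I choose the middle one. The fitting is at (321,246).

```bash
cat > m.py <<'E'
from h import *
im=cv2.imread('pics/top0.png')
a=cv2.resize(im[195:320,160:260],None,fx=4,fy=4,interpolation=cv2.INTER_CUBIC)
b=cv2.resize(im[195:320,425:495],None,fx=4,fy=4,interpolation=cv2.INTER_CUBIC)
cv2.imwrite('pics/crop.png',np.hstack([a,b]))
def P(n,u,v,z): print(n,np.round(ray('top',u,v,z),4))
P('knob mid',458,240,.071);P('large',460,213,.071);P('small',455,267,.067)
P('mouth',321.5,245,.075);P('bow',195.5,302,.01);P('bar',196,238,.022)
P('can',254,155,.16);P('ferr',254,302,.045);P('adaptor',397,299,.037);P('tape',394,188,.02)
def S(n,u,v,z): print('side',n,np.round(ray('side',u,v,z),4))
S('knob',339,358,.071);S('mouth',310,250,.075)
E
python3 m.py
```

```text
knob mid [ 0.5442 -0.2748  0.071 ]
large [ 0.6018 -0.2813  0.071 ]
small [ 0.4883 -0.2675  0.067 ]
mouth [0.5285 0.0079 0.075 ]
bow [0.4116 0.2762 0.01  ]
bar [0.549 0.281 0.022]
can [0.6898 0.1424 0.16  ]
ferr [0.4116 0.146  0.045 ]
adaptor [ 0.4229 -0.1519  0.037 ]
tape [ 0.6695 -0.1517  0.02  ]
side knob [ 0.5513 -0.2773  0.071 ]
side mouth [0.5362 0.0069 0.075 ]
```

View pics/crop.png

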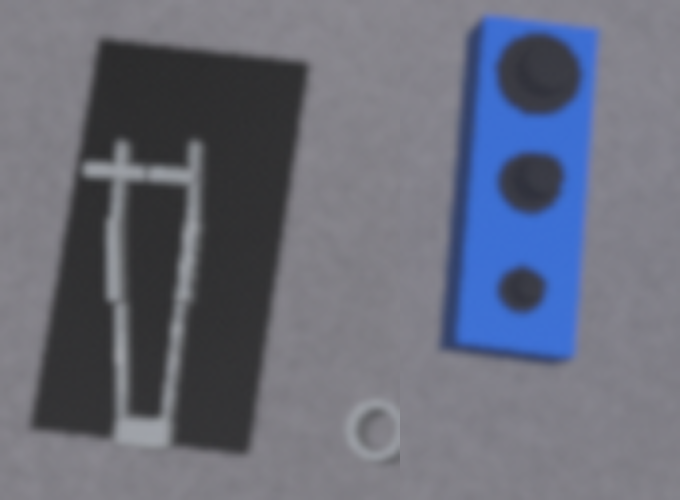

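```bash
cat >> h.py <<'E'
def plan(pos,yaw,tool_rot=None):
    """print n rows; yaw = world angle of tool x (tool z down), half-turn chosen nearest"""
    s=ctrl.state(); A=R.from_rotvec(s['tcp_rot']); M=A.as_matrix()
    best=None
    for k in (0,np.pi):
        x=np.array([np.cos(yaw+k),np.sin(yaw+k),0]);z=np.array([0,0,-1.]);y=np.cross(z,x)
        r=(A.inv()*R.from_matrix(np.c_[x,y,z])).as_rotvec()
        if best is None or np.linalg.norm(r)<np.linalg.norm(best): best=r
    d=np.asarray(pos)-s['position']
    print('t',round(s['t'],2),'pos',np.round(s['position'],4),'q6',round(s['qpos'][5],3),'toolx',np.round(M[:,0],3),'yaw',round(np.arctan2(M[1,0],M[0,0]),4),'tilt z',np.round(M[:,2],4))
    print('total slide(tool0)',np.round(M.T@d/.12,3),'dr',np.round(best/(np.pi/2),4),'rows>=',max(np.linalg.norm(d)/.05,np.degrees(np.linalg.norm(best))/8.59))
E
python3 - <<'E'
from h import *
plan([.548,-.276,.20],-.1)
m=ctrl.camera_model('wrist'); A=R.from_rotvec(ctrl.state()['tcp_rot']).as_matrix(); c=-np.array(m['R']).T@m['t']
print('cam in tool',A.T@(c-ctrl.state()['position']),'cam axes in tool\n',np.round(A.T@np.array(m['R']).T,3))
E
```

```text
t 0.7 pos [ 0.2329 -0.58    0.2279] q6 -0.095 toolx [ 0.928  0.373 -0.   ] yaw 0.3818 tilt z [-0. -0. -1.]
total slide(tool0) [ 3.381 -1.373  0.233] dr [0.     0.     0.3067] rows>= 8.775194208106315
cam in tool [ 0.06698232 -0.0005478  -0.15650786] cam axes in tool
 [[-0.    -0.971 -0.239]
 [ 1.    -0.    -0.   ]
 [ 0.    -0.239  0.971]]
```

Request:
{"method": "apply_moves", "body": {"commands": [{"dr": [0,0,0],"slide": [0.2,-0.08,0.013],"gripper": 0},{"dr": [0,0,0],"slide": [0.353,-0.144,0.025],"gripper": 0},{"dr": [0,0,0],"slide": [0.353,-0.144,0.025],"gripper": 0},{"dr": [0,0,0],"slide": [0.353,-0.144,0.025],"gripper": 0},{"dr": [0,0,0],"slide": [0.353,-0.144,0.025],"gripper": 0},{"dr": [0,0,0],"slide": [0.353,-0.144,0.025],"gripper": 0},{"dr": [0,0,0],"slide": [0.353,-0.144,0.025],"gripper": 0},{"dr": [0,0,0],"slide": [0.353,-0.144,0.025],"gripper": 0},{"dr": [0,0,0],"slide": [0.353,-0.144,0.025],"gripper": 0},{"dr": [0,0,0],"slide": [0.353,-0.144,0.02],"gripper": 0}]}}

```text
t: 1.7
position: [0.5486, -0.2743, 0.2]
tcp_rot: [3.084, 0.596, 0.0]
force: [1.4, -1.2, -0.5]
opening: 0.0908
grasp_force: 0.0
```

Request:
{"method": "apply_moves", "body": {"commands": [{"dr": [0,0,0.0767],"slide": [0,0,0],"gripper": 0},{"dr": [0,0,0.0767],"slide": [0,0,0],"gripper": 0},{"dr": [0,0,0.0767],"slide": [0,0,0],"gripper": 0},{"dr": [0,0,0.0767],"slide": [0,0,0],"gripper": 0},{"dr": [0,0,0],"slide": [0,0,0],"gripper": 0},{"dr": [0,0,0],"slide": [0,0,0],"gripper": 0}]}}

```text
t: 2.3
position: [0.5474, -0.2758, 0.2]
tcp_rot: [3.138, -0.151, 0.0]
force: [-0.5, -0.2, 0.4]
opening: 0.0915
grasp_force: 0.0
```

```bash
python3 - <<'E'
from h import *
plan([.548,-.276,.20],-.1)
m=ctrl.camera_model('wrist')
save('wrist','w1.png')
save('top','top1.png')
for n in('plug','rack'): print(n,[(np.round(d['box']).tolist(),round(d['conf'],2)) for d in ctrl.spot_in('wrist',n)])
print(proj('wrist',np.array([.548,-.276,.071])))
print('top',[(np.round(d['box']).tolist(),round(d['conf'],2)) for d in ctrl.spot_in('top','fitting')])
E
```

```text
t 2.3 pos [ 0.5474 -0.2758  0.2   ] q6 1.103 toolx [ 0.995 -0.096  0.   ] yaw -0.0965 tilt z [ 0. -0. -1.]
total slide(tool0) [ 0.005  0.001 -0.   ] dr [ 0.     -0.      0.0022] rows>= 0.023462090419688712
plug [([135.0, 66.0, 221.0, 150.0], 0.58), ([309.0, 210.0, 345.0, 243.0], 0.56)]
rack []
[321.18522322 233.78331013]
top []
```

View pics/w1.png

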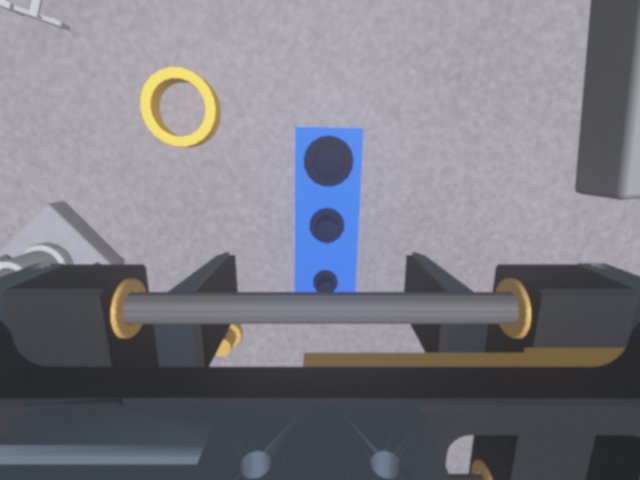

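The wrist view shows the rack with the middle plug at about (327,226) and the large one at (328,160). Nothing stands beside the middle one.

```bash
python3 - <<'E'
from h import *
im=cv2.imread('pics/w1.png')
print('flange est',ray('wrist',327,226.5,.045))
b=im.astype(int)
mask=((b.max(2)<110)&(b[:,:,0]-b[:,:,2]<50)).astype('uint8'); mask[:,:296]=0;mask[:,360:]=0;mask[255:]=0;mask[:130]=0
n,l,st,c=cv2.connectedComponentsWithStats(mask)
for i in range(1,n):
    if st[i][4]>100: print(st[i],c[i],ray('wrist',*c[i],.05))
for P in([.548,-.276,.071],[.548,-.276,.05],[.548,-.276,.045]): print(proj('wrist',np.array(P)))
# fitting from wrist? use initial top mouth
top=cv2.imread('pics/top0.png'); print(ray('top',321.5,245,.075))
E
```

```text
flange est [ 0.54856268 -0.28168675  0.045     ]
[ 305  137   47   48 1753] [328.0393611  160.58128922] [ 0.60958063 -0.28829551  0.05      ]
[311 210  32  32 780] [326.27051282 225.02307692] [ 0.55108738 -0.28114192  0.05      ]
[321.18996383 233.78478873]
[321.14331144 228.75252207]
[321.13308487 227.64940934]
[0.52853355 0.00786861 0.075     ]
```

Request:
{"method": "apply_moves", "body": {"commands": [{"dr": [0,0,0],"slide": [0.022,0.042,0.2],"gripper": 0},{"dr": [0,0,0],"slide": [0,0,0.35],"gripper": 0},{"dr": [0,0,0],"slide": [0,0,0.3],"gripper": 0},{"dr": [0,0,0],"slide": [0,0,0.2],"gripper": 0.3},{"dr": [0,0,0],"slide": [0,0,0.1],"gripper": 0.5},{"dr": [0,0,0],"slide": [0,0,0],"gripper": 0.6},{"dr": [0,0,0],"slide": [0,0,0],"gripper": 1},{"dr": [0,0,0],"slide": [0,0,0],"gripper": 1},{"dr": [0,0,0],"slide": [0,0,0],"gripper": 1},{"dr": [0,0,0],"slide": [0,0,0],"gripper": 1},{"dr": [0,0,0],"slide": [0,0,0],"gripper": 1}], "squeeze": 20}}

```text
t: 3.65
position: [0.5497, -0.2812, 0.0624]
tcp_rot: [3.137, -0.157, 0.001]
force: [-0.3, -0.4, -0.4]
opening: 0.0302
grasp_force: 0.0
```

Request:
{"method": "apply_moves", "body": {"commands": [{"dr": [0,0,0],"slide": [0,0,0],"gripper": 1},{"dr": [0,0,0],"slide": [0,0,0],"gripper": 1},{"dr": [0,0,0],"slide": [0,0,0],"gripper": 1},{"dr": [0,0,0],"slide": [0,0,0],"gripper": 1}]}}

```text
t: 4.05
position: [0.5496, -0.2811, 0.0621]
tcp_rot: [3.138, -0.157, 0.0]
force: [-0.2, 0.5, 4.7]
opening: 0.0211
grasp_force: 20.0
```

Request:
{"method": "apply_moves", "body": {"commands": [{"dr": [0,0,0],"slide": [0,0,-0.1],"gripper": 1},{"dr": [0,0,0],"slide": [0,0,-0.35],"gripper": 1},{"dr": [0,0,0],"slide": [0,0,-0.4],"gripper": 1},{"dr": [0,0,0],"slide": [0,0,-0.3],"gripper": 1},{"dr": [0,0,0],"slide": [-0.06,-0.15,0],"gripper": 1},{"dr": [0,0,0],"slide": [-0.15,-0.33,0],"gripper": 1},{"dr": [0,0,0],"slide": [-0.15,-0.33,0],"gripper": 1},{"dr": [0,0,0],"slide": [-0.15,-0.33,0],"gripper": 1},{"dr": [0,0,0],"slide": [-0.15,-0.33,0],"gripper": 1},{"dr": [0,0,0],"slide": [-0.15,-0.33,0],"gripper": 1},{"dr": [0,0,0],"slide": [-0.15,-0.33,0],"gripper": 1},{"dr": [0,0,0],"slide": [-0.1,-0.19,0],"gripper": 1}]}}

```text
t: 5.25
position: [0.4494, 0.011, 0.2006]
tcp_rot: [-3.137, 0.156, 0.0]
force: [0.9, -0.3, -0.3]
opening: 0.0214
grasp_force: 20.0
```

Request:
{"method": "apply_moves", "body": {"commands": [{"dr": [0,0,0],"slide": [0,0,0],"gripper": 1},{"dr": [0,0,0],"slide": [0,0,0],"gripper": 1}]}}

```text
t: 5.45
position: [0.451, 0.0089, 0.2006]
tcp_rot: [3.138, -0.155, 0.001]
force: [-0.0, 1.0, 0.3]
opening: 0.0213
grasp_force: 20.0
```

```bash
python3 - <<'E'
from h import *
plan([.53,.008,.16],-.1)
save('wrist','w2.png')
for n in('fitting','plug'): print(n,[(np.round(d['box']).tolist(),round(d['conf'],2)) for d in ctrl.spot_in('wrist',n)])
print(proj('wrist',np.array([.5285,.0079,.075])))
E
```

```text
t 5.45 pos [0.451  0.0089 0.2006] q6 1.557 toolx [ 0.995 -0.099  0.001] yaw -0.0988 tilt z [ 9.e-04 -2.e-04 -1.e+00]
total slide(tool0) [ 0.656 -0.058  0.339] dr [ 0.0001 -0.0006  0.0008] rows>= 1.7768896235175848
fitting [([249.0, 68.0, 380.0, 204.0], 0.85)]
plug [([302.0, 253.0, 342.0, 290.0], 0.79)]
[311.46325357 143.81261462]
```

View pics/w2.png

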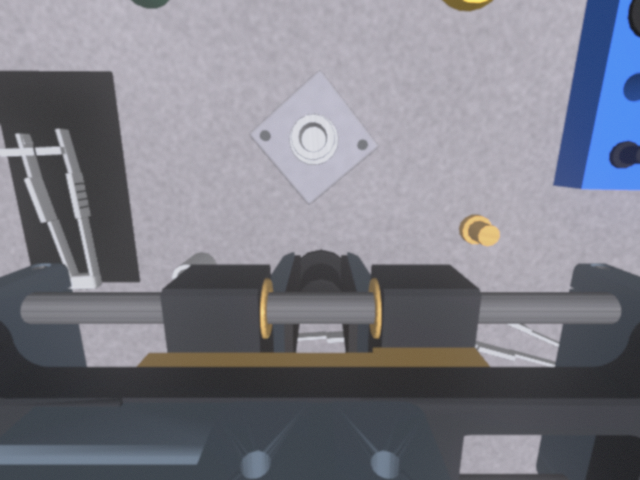

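The wrist view shows the fitting with its mouth at about (314,138), and the held plug at (322,270) between the fingers. I'll measure the mouth more closely.

```bash
python3 - <<'E'
from h import *
im=cv2.imread('pics/w2.png')
cv2.imwrite('pics/w2c.png',cv2.resize(im[108:168,280:350],None,fx=8,fy=8,interpolation=cv2.INTER_CUBIC))
g=cv2.cvtColor(im,cv2.COLOR_BGR2GRAY)
# expected projections of rim circles
m=ctrl.camera_model('wrist')
for r in(.0115,.018):
  for a in (0,90,180,270): print(r,a,np.round(proj('wrist',np.array([.5315+r*np.cos(np.radians(a)),.0065+r*np.sin(np.radians(a)),.075])),1))
print(ray('wrist',314,138,.075))
E
```

```text
0.0115 0 [311.3 125. ]
0.0115 90 [298.7 141.3]
0.0115 180 [314.3 154.3]
0.0115 270 [326.9 138.3]
0.018 0 [310.4 116.5]
0.018 90 [290.8 142.1]
0.018 180 [315.1 162.4]
0.018 270 [334.8 137.5]
[0.53280494 0.00536478 0.075     ]
```

View pics/w2c.png

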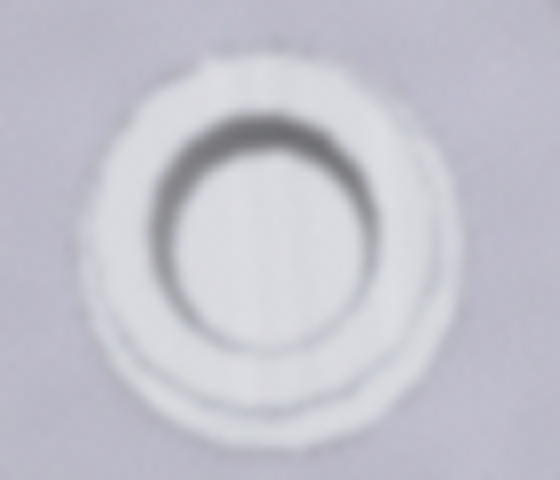

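```bash
python3 - <<'E'
from h import *
s=ctrl.state(); A=R.from_rotvec(s['tcp_rot']).as_matrix()
M=ray('wrist',312.7,136.6,.075); print('mouth',M, ray('wrist',312.7,134.6,.075)-M)
T=lambda x,y,z: np.round(proj('wrist',s['position']+A@np.array([x,y,z])),1)
for n,r,z in(('flange',.017,.017),('flangetop',.017,.012),('knobtop',.011,-.009)):
  print(n,T(r,0,z),T(-r,0,z),T(0,r,z),T(0,-r,z))
im=cv2.imread('pics/w2.png')
print(im[240:300:2,322].tolist())
cv2.imwrite('pics/w2d.png',cv2.resize(im[235:300,280:365],None,fx=8,fy=8,interpolation=cv2.INTER_CUBIC).clip(0,85)*3)
E
```

```text
mouth [0.53399324 0.00629818 0.075     ] [ 0.00154167 -0.0001652   0.        ]
flange [321.4 250.9] [321.4 308.7] [352.1 280.5] [290.7 280.5]
flangetop [321.4 253.5] [321.4 312.7] [352.9 283.8] [289.9 283.8]
knobtop [321.5 278.4] [321.5 321.1] [344.5 300.1] [298.5 300.1]
[[176, 167, 171], [177, 167, 171], [175, 167, 171], [173, 164, 168], [165, 158, 160], [101, 96, 98], [76, 73, 74], [75, 72, 73], [76, 72, 73], [75, 71, 73], [73, 70, 70], [71, 68, 69], [62, 61, 61], [61, 60, 60], [61, 60, 59], [59, 56, 58], [60, 57, 58], [59, 57, 58], [58, 55, 56], [61, 60, 59], [69, 67, 67], [71, 69, 70], [71, 68, 69], [69, 66, 67], [68, 65, 67], [68, 65, 66], [74, 72, 72], [86, 82, 82], [107, 103, 104], [110, 105, 106]]
```

View pics/w2d.png

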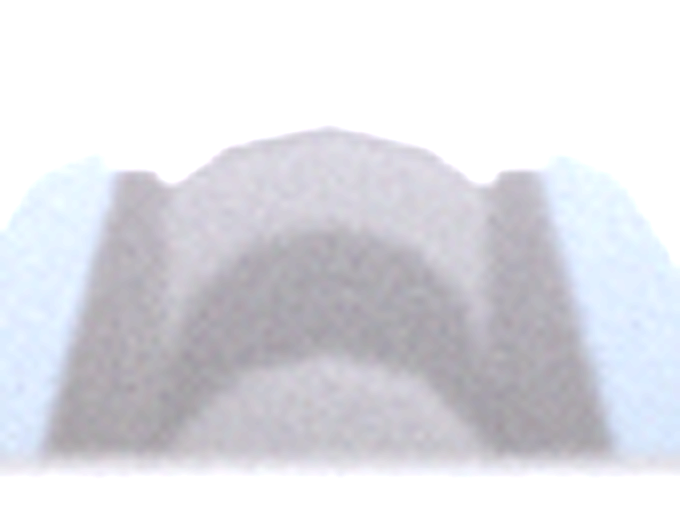

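The flange's front edge is at crop (330,127), which is 250.9 px in the image. That matches the prediction for a plug centred in the gripper, so I move over the mouth.

Request:
{"method": "apply_moves", "body": {"commands": [{"dr": [0,0,0],"slide": [0.2,-0.014,0],"gripper": 1},{"dr": [0,0,0],"slide": [0.3,-0.02,0],"gripper": 1},{"dr": [0,0,0],"slide": [0.19,-0.013,0.113],"gripper": 1},{"dr": [0,0,0],"slide": [0,0,0.25],"gripper": 1},{"dr": [0,0,0],"slide": [0,0,0.1],"gripper": 1},{"dr": [0,0,0],"slide": [0,0,0],"gripper": 1},{"dr": [0,0,0],"slide": [0,0,0],"gripper": 1}]}}

```text
t: 6.3
position: [0.5337, 0.0056, 0.145]
tcp_rot: [-3.138, 0.158, 0.0]
force: [-0.6, -0.5, 0.6]
opening: 0.0214
grasp_force: 20.0
```

```bash
python3 - <<'E'
from h import *
plan([.534,.0063,.097],-.1)
im=save('side','s2.png'); im=im[:,:,::-1]
u,v=proj('side',np.array([.534,.0063,.09])).astype(int); print(u,v)
cv2.imwrite('pics/s2c.png',cv2.resize(im[v-60:v+50,u-60:u+60],None,fx=5,fy=5,interpolation=cv2.INTER_CUBIC))
print(proj('side',np.array([.534,.0063,.075])),proj('side',ctrl.state()['position']-[0,0,.048]))
E
```

```text
t 6.3 pos [0.5337 0.0056 0.145 ] q6 1.57 toolx [ 0.995 -0.101 -0.   ] yaw -0.1007 tilt z [-2.e-04  0.e+00 -1.e+00]
total slide(tool0) [ 0.002 -0.006  0.4  ] dr [-0.      0.0001 -0.0004] rows>= 0.9597434144430506
308 243
[308.84176236 250.24824126] [308.61290414 240.09225703]
```

View pics/s2c.png

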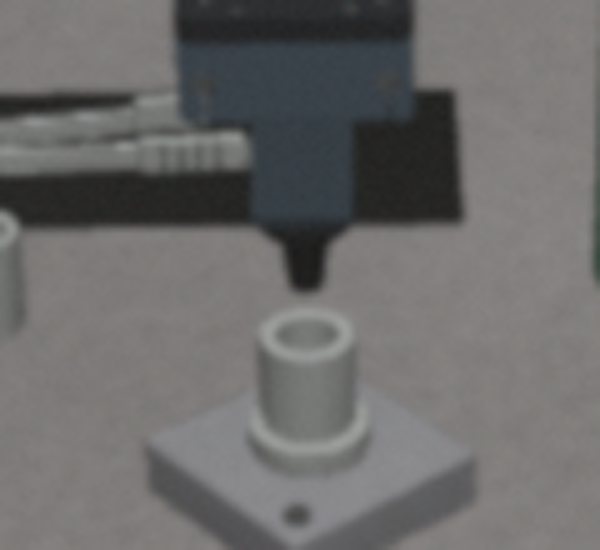

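The side crop shows the plug tip at (305,285), straight above the mouth at (306,336). I lower it now.

Request:
{"method": "apply_moves", "body": {"commands": [{"dr": [0,0,0],"slide": [0.002,-0.005,0.12],"gripper": 1},{"dr": [0,0,0],"slide": [0,0,0.1],"gripper": 1},{"dr": [0,0,0],"slide": [0,0,0.06],"gripper": 1},{"dr": [0,0,0],"slide": [0,0,0.05],"gripper": 1},{"dr": [0,0,0],"slide": [0,0,0.03],"gripper": 1},{"dr": [0,0,0],"slide": [0,0,0],"gripper": 1}]}}

```text
t: 6.95
position: [0.5339, 0.0066, 0.1009]
tcp_rot: [-3.138, 0.157, 0.001]
force: [0.7, -1.0, 1.1]
opening: 0.0215
grasp_force: 20.0
```

Request:
{"method": "apply_moves", "body": {"commands": [{"dr": [0,0,0],"slide": [0,0,0.015],"gripper": 1},{"dr": [0,0,0],"slide": [0,0,0.015],"gripper": 1},{"dr": [0,0,0],"slide": [0,0,0],"gripper": 1}]}}

```text
t: 7.25
position: [0.5341, 0.0066, 0.0976]
tcp_rot: [-3.138, 0.157, -0.0]
force: [0.8, 0.0, -0.4]
opening: 0.0216
grasp_force: 20.0
```

Request:
{"method": "apply_moves", "body": {"commands": [{"dr": [0,0,0],"slide": [0,0,0.008],"gripper": 1},{"dr": [0,0,0],"slide": [0,0,0.008],"gripper": 1},{"dr": [0,0,0],"slide": [0,0,0],"gripper": 1}]}}

```text
t: 7.55
position: [0.5344, 0.0066, 0.0967]
tcp_rot: [3.138, -0.157, 0.002]
force: [-4.9, 0.6, 19.8]
opening: 0.0215
grasp_force: 20.0
```

Request:
{"method": "apply_moves", "body": {"commands": [{"dr": [0,0,0],"slide": [0,0,-0.004],"gripper": 1},{"dr": [0,0,0],"slide": [0,0,0],"gripper": 0.4},{"dr": [0,0,0],"slide": [0,0,0],"gripper": 0},{"dr": [0,0,0],"slide": [0,0,0],"gripper": 0},{"dr": [0,0,0],"slide": [0,0,0],"gripper": 0},{"dr": [0,0,0],"slide": [0,0,-0.1],"gripper": 0},{"dr": [0,0,0],"slide": [0,0,-0.35],"gripper": 0},{"dr": [0,0,0],"slide": [0,0,-0.4],"gripper": 0},{"dr": [0,0,0],"slide": [-0.2,0,0],"gripper": 0},{"dr": [0,0,0],"slide": [-0.35,0,0],"gripper": 0},{"dr": [0,0,0],"slide": [-0.1,0,0],"gripper": 0},{"dr": [0,0,0],"slide": [0,0,0],"gripper": 0}]}}

```text
t: 8.75
position: [0.455, 0.0146, 0.199]
tcp_rot: [-3.138, 0.157, 0.0]
force: [0.3, 0.4, -0.7]
opening: 0.091
grasp_force: 0.0
```

```bash
python3 - <<'E'
from h import *
plan([.47,.28,.2],-.1)
w=save('wrist','w3.png')[:,:,::-1]; m=ctrl.camera_model('wrist')
u,v=proj('side',np.array([.534,.0063,.09])).astype(int)
s=save('side','s3.png')[:,:,::-1]
a=cv2.resize(s[v-50:v+50,u-50:u+50],(400,400),interpolation=cv2.INTER_CUBIC)
b=w[0:300,0:400]
c=np.zeros((400,400,3),'uint8'); c[:300]=b
cv2.imwrite('pics/c3.png',np.hstack([a,c]))
for n in('fitting','tweezers','plug'): print(n,[(np.round(d['box']).tolist(),round(d['conf'],2)) for d in ctrl.spot_in('wrist',n)])
print(proj('wrist',np.array([.534,.0063,.106])))
E
```

```text
t 8.75 pos [0.455  0.0146 0.199 ] q6 1.571 toolx [ 0.995 -0.1   -0.   ] yaw -0.0999 tilt z [-1.e-04  0.e+00 -1.e+00]
total slide(tool0) [-0.096 -2.213 -0.009] dr [-0.  0.  0.] rows>= 5.316634838679731
fitting [([253.0, 72.0, 386.0, 207.0], 0.76), ([133.0, 2.0, 179.0, 10.0], 0.21)]
tweezers [([263.0, 326.0, 408.0, 342.0], 0.91), ([3.0, 132.0, 103.0, 263.0], 0.59)]
plug [([300.0, 122.0, 341.0, 163.0], 0.85)]
[321.47014025 142.05009095]
```

View pics/c3.png

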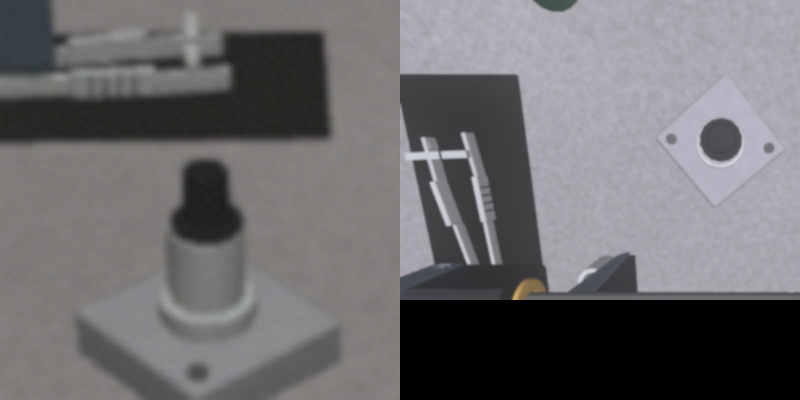

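The left crop shows the plug seated upright, with its flange flush on the rim. The right crop shows the tweezers undisturbed on the mat, to the left.

Request:
{"method": "apply_moves", "body": {"commands": [{"dr": [0,0,0],"slide": [-0.03,-0.15,0],"gripper": 0},{"dr": [0,0,0],"slide": [-0.07,-0.35,0],"gripper": 0},{"dr": [0,0,0],"slide": [-0.07,-0.37,0],"gripper": 0},{"dr": [0,0,0],"slide": [-0.07,-0.37,0],"gripper": 0},{"dr": [0,0,0],"slide": [-0.07,-0.37,0],"gripper": 0},{"dr": [0,0,0],"slide": [-0.07,-0.36,0],"gripper": 0},{"dr": [0,0,0],"slide": [-0.05,-0.2,0],"gripper": 0},{"dr": [0,0,0],"slide": [0,0,0],"gripper": 0},{"dr": [0,0,0],"slide": [0,0,0],"gripper": 0}]}}

```text
t: 9.9
position: [0.4314, 0.279, 0.1978]
tcp_rot: [3.137, -0.155, -0.0]
force: [0.6, -1.0, 0.6]
opening: 0.0913
grasp_force: 0.0
```

```bash
python3 - <<'E'
from h import *
plan([.47,.28,.2],-.1)
w=save('wrist','w4.png')[:,:,::-1]
for n in('tweezers','mat'): print(n,[(np.round(d['box']).tolist(),round(d['conf'],2)) for d in ctrl.spot_in('wrist',n)])
print(proj('wrist',np.array([.55,.28,.02])),proj('wrist',np.array([.45,.28,.02])))
cv2.imwrite('pics/c4.png',cv2.resize(w[0:300,160:460],(600,600),interpolation=cv2.INTER_CUBIC))
E
```

```text
t 9.9 pos [0.4314 0.279  0.1978] q6 2.128 toolx [ 0.995 -0.099 -0.   ] yaw -0.0988 tilt z [-3.e-04 -4.e-04 -1.e+00]
total slide(tool0) [ 0.319 -0.04  -0.018] dr [0.0003 0.0002 0.0007] rows>= 0.774028710981477
tweezers [([270.0, 76.0, 340.0, 247.0], 0.81), ([595.0, 250.0, 640.0, 271.0], 0.56)]
mat [([260.0, 14.0, 388.0, 243.0], 0.84)]
[305.84610409 100.49536351] [316.89023379 205.83532043]
```

View pics/c4.png

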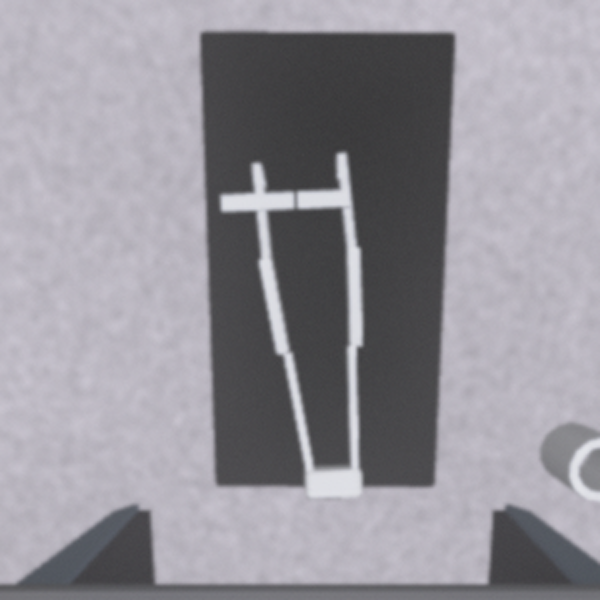

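```bash
python3 - <<'E'
from h import *
f=lambda u,v,z: ray('wrist',160+u/2-.25,v/2-.25,z)
a=f(360.5,248,.02)[:2]; b=f(362.5,347,.02)[:2]; g=f(296,200,.022)[:2]; bw=f(334,484,.02)[:2]
rt=f(347,153,.016)[:2]; lt=f(252,164,.016)[:2]
print(a,b,g,bw,np.linalg.norm(a-b))
# fit pose with least squares
loc=np.array([[.023,-.0165],[-.023,-.0165],[.045,.013]]); W=np.array([a,b,g])
from scipy.optimize import least_squares
def res(p):
    c,s=np.cos(p[2]),np.sin(p[2]); return (loc@np.array([[c,s],[-s,c]])+p[:2]-W).ravel()
r=least_squares(res,[.48,.28,0]); print(r.x,np.round(r.fun*1e3,1))
c,s=np.cos(r.x[2]),np.sin(r.x[2])
for n,q in(('bow',bw),('rtip',rt),('ltip',lt)): print(n,np.round(np.array([[c,s],[-s,c]])@(q-r.x[:2])*1e3,1))
plan([r.x[0],r.x[1],.2],r.x[2])
E
```

```text
[0.52609836 0.24989789] [0.4797722  0.25296088] [0.55015483 0.2781099 ] [0.41169073 0.27370903] 0.04642731223776466
[ 0.50414734  0.26796407 -0.06598238] [-0.1  0.1  0.3  0.1 -0.2 -0.1]
bow [-92.6  -0.4]
rtip [ 65.8 -11.4]
ltip [62.7 33.3]
t 10.05 pos [0.4315 0.2778 0.1981] q6 2.128 toolx [ 0.995 -0.101 -0.   ] yaw -0.1012 tilt z [-2.e-04 -3.e-04 -1.e+00]
total slide(tool0) [ 0.611  0.02  -0.016] dr [ 0.0002  0.0001 -0.0224] rows>= 1.4673466685590868
```

The crop shows the tweezers' rigid plate at x≈361 (right), the dark gauge mark at (296,200) and the bow at (334,484). The pose fit is consistent to 0.3 mm, so I go down for the grasp.

Request:
{"method": "apply_moves", "body": {"commands": [{"dr": [0,0,0],"slide": [0.25,0.008,0],"gripper": 0},{"dr": [0,0,0],"slide": [0.25,0.008,0],"gripper": 0},{"dr": [0,0,0],"slide": [0.11,0.004,0],"gripper": 0},{"dr": [0,0,-0.0224],"slide": [0,0,0],"gripper": 0},{"dr": [0,0,0],"slide": [0,0,0.3],"gripper": 0},{"dr": [0,0,0],"slide": [0,0,0.4],"gripper": 0},{"dr": [0,0,0],"slide": [0,0,0.3],"gripper": 0},{"dr": [0,0,0],"slide": [0,0,0.2],"gripper": 0},{"dr": [0,0,0],"slide": [0,0,0.15],"gripper": 0},{"dr": [0,0,0],"slide": [0,0,0.05],"gripper": 0},{"dr": [0,0,0],"slide": [0,0,0],"gripper": 0},{"dr": [0,0,0],"slide": [0,0,0],"gripper": 0}]}}

```text
t: 11.25
position: [0.5042, 0.2689, 0.0311]
tcp_rot: [-3.139, 0.103, -0.001]
force: [0.8, 0.4, -0.2]
opening: 0.0912
grasp_force: 0.0
```

```bash
python3 - <<'E'
from h import *
plan([.5041,.268,.0205],-.066)
E
```

```text
t 11.25 pos [0.5042 0.2689 0.0311] q6 2.022 toolx [ 0.998 -0.065  0.001] yaw -0.0654 tilt z [ 9.e-04  4.e-04 -1.e+00]
total slide(tool0) [-0.     0.008  0.088] dr [-0.0003 -0.0006  0.0004] rows>= 0.2117823960090509
```

Request:
{"method": "apply_moves", "body": {"commands": [{"dr": [0,0,0],"slide": [0,0.007,0.05],"gripper": 0.3},{"dr": [0,0,0],"slide": [0,0,0.036],"gripper": 0.4},{"dr": [0,0,0],"slide": [0,0,0],"gripper": 0.45},{"dr": [0,0,0],"slide": [0,0,0],"gripper": 0.5},{"dr": [0,0,0],"slide": [0,0,0],"gripper": 0.53},{"dr": [0,0,0],"slide": [0,0,0],"gripper": 0.56},{"dr": [0,0,0],"slide": [0,0,0],"gripper": 0.58},{"dr": [0,0,0],"slide": [0,0,0],"gripper": 0.6},{"dr": [0,0,0],"slide": [0,0,0],"gripper": 0.6},{"dr": [0,0,0],"slide": [0,0,0],"gripper": 0.6}], "squeeze": 20}}

```text
t: 12.25
position: [0.5038, 0.2681, 0.02]
tcp_rot: [-3.14, 0.102, -0.0]
force: [0.0, -2.4, 4.6]
opening: 0.0363
grasp_force: 6.1
```

Request:
{"method": "apply_moves", "body": {"commands": [{"dr": [0,0,0],"slide": [0,0,0],"gripper": 0.62},{"dr": [0,0,0],"slide": [0,0,0],"gripper": 0.64},{"dr": [0,0,0],"slide": [0,0,0],"gripper": 0.64},{"dr": [0,0,0],"slide": [0,0,0],"gripper": 0.64},{"dr": [0,0,0],"slide": [0,0,-0.05],"gripper": 0.64},{"dr": [0,0,0],"slide": [0,0,-0.1],"gripper": 0.64},{"dr": [0,0,0],"slide": [0,0,-0.15],"gripper": 0.64},{"dr": [0,0,0],"slide": [0,0,-0.05],"gripper": 0.64},{"dr": [0,0,0],"slide": [0,0,0],"gripper": 0.64},{"dr": [0,0,0],"slide": [0,0,0],"gripper": 0.64}]}}

```text
t: 13.25
position: [0.5035, 0.2681, 0.0618]
tcp_rot: [-3.14, 0.102, -0.0]
force: [0.2, 0.5, -1.3]
opening: 0.0329
grasp_force: 6.0
```

```bash
python3 - <<'E'
from h import *
plan([.5041,.268,.18],-.066)
w=save('wrist','w5.png')[:,:,::-1]
print([(np.round(d['box']).tolist(),round(d['conf'],2)) for d in ctrl.spot_in('wrist','tweezers')])
s=ctrl.state(); A=R.from_rotvec(s['tcp_rot']).as_matrix()
T=lambda x,y,z: np.round(proj('wrist',s['position']+A@np.array([x,-y,.016-z])),1)
print('mark',T(.045,.013,.018),'tipmid',T(.065,0,.006),'rigid tip',T(.065,-.007,.006))
cv2.imwrite('pics/c5.png',cv2.resize(w[110:300,240:400],None,fx=3.1,fy=3.1,interpolation=cv2.INTER_CUBIC))
E
```

```text
t 13.25 pos [0.5035 0.2681 0.0618] q6 2.02 toolx [ 0.998 -0.065  0.   ] yaw -0.065 tilt z [ 0.e+00  1.e-04 -1.e+00]
total slide(tool0) [ 0.005  0.    -0.985] dr [-0.0001 -0.      0.0007] rows>= 2.3649398612782546
[([218.0, 163.0, 357.0, 350.0], 0.69)]
mark [293.7 204.4] tipmid [321.5 160.1] rigid tip [335.9 160.1]
```

View pics/c5.png

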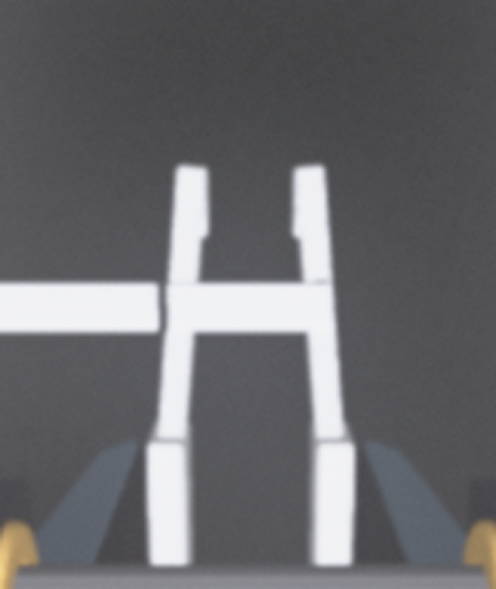

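The tweezers are held with the mark (162,307) over the moving arm's outer edge (about 166). The measured tip gap is about 14 mm. I carry them to the fitting gently.

Request:
{"method": "apply_moves", "body": {"commands": [{"dr": [0,0,0],"slide": [0,0,-0.1],"gripper": 0.64},{"dr": [0,0,0],"slide": [0,0,-0.2],"gripper": 0.64},{"dr": [0,0,0],"slide": [0,0,-0.25],"gripper": 0.64},{"dr": [0,0,0],"slide": [0,0,-0.2],"gripper": 0.64},{"dr": [0,0,0],"slide": [0,0.05,0],"gripper": 0.64},{"dr": [0,0,0],"slide": [-0.01,0.12,0],"gripper": 0.64},{"dr": [0,0,0],"slide": [-0.02,0.2,0],"gripper": 0.64},{"dr": [0,0,0],"slide": [-0.02,0.22,0],"gripper": 0.64},{"dr": [0,0,0],"slide": [-0.02,0.22,0],"gripper": 0.64},{"dr": [0,0,0],"slide": [-0.02,0.22,0],"gripper": 0.64},{"dr": [0,0,0],"slide": [-0.02,0.22,0],"gripper": 0.64},{"dr": [0,0,0],"slide": [-0.02,0.22,0],"gripper": 0.64}]}}

```text
t: 14.55
position: [0.4751, 0.0912, 0.1508]
tcp_rot: [3.14, -0.102, -0.004]
force: [0.3, -0.3, -0.8]
opening: 0.0328
grasp_force: 6.0
```

Request:
{"method": "apply_moves", "body": {"commands": [{"dr": [0,0,0],"slide": [0,0.22,0],"gripper": 0.64},{"dr": [0,0,0],"slide": [0,0.2,0],"gripper": 0.64},{"dr": [0,0,0],"slide": [0,0.15,0],"gripper": 0.64},{"dr": [0,0,0],"slide": [0,0.08,0],"gripper": 0.64},{"dr": [0,0,0],"slide": [0,0.03,0],"gripper": 0.64},{"dr": [0,0,0],"slide": [0,0,0],"gripper": 0.64},{"dr": [0,0,0],"slide": [0,0,0],"gripper": 0.64},{"dr": [0,0,0],"slide": [0,0,0],"gripper": 0.64}]}}

```text
t: 15.35
position: [0.4713, 0.0122, 0.1518]
tcp_rot: [-3.14, 0.101, 0.0]
force: [0.5, 0.5, -1.9]
opening: 0.0331
grasp_force: 6.0
```

```bash
python3 - <<'E'
from h import *
plan([.471,.0106,.15],-.066)
w=save('wrist','w6.png')[:,:,::-1]
s=save('side','s6.png')[:,:,::-1]
st=ctrl.state(); print(st['opening'],st['grasp_force'])
a=cv2.resize(w[110:300,240:400],None,fx=2.5,fy=2.5,interpolation=cv2.INTER_CUBIC)
u,v=proj('side',np.array([.52,.0063,.12])).astype(int)
b=cv2.resize(s[v-55:v+55,u-50:u+44],None,fx=4.1,fy=475/110,interpolation=cv2.INTER_CUBIC)
cv2.imwrite('pics/c6.png',np.hstack([a,b])); print(a.shape,b.shape)
E
```

```text
t 15.35 pos [0.4713 0.0122 0.1518] q6 1.534 toolx [ 0.998 -0.064 -0.   ] yaw -0.0641 tilt z [-1.e-04  1.e-04 -1.e+00]
total slide(tool0) [-0.002  0.014  0.015] dr [-0.0001  0.      0.0012] rows>= 0.04869229401440607
0.03265152399184169 5.958069786429405
(475, 400, 3) (475, 385, 3)
```

View pics/c6.png

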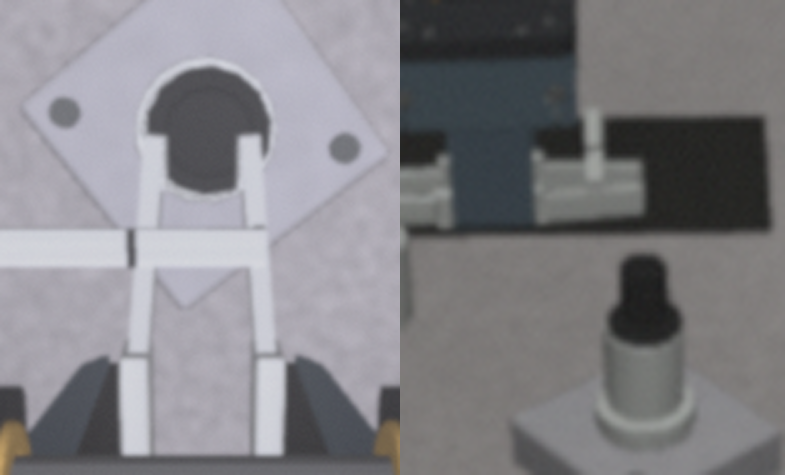

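Request:
{"method": "apply_moves", "body": {"commands": [{"dr": [0,0,0],"slide": [0.01,0.006,0.01],"gripper": 0.64},{"dr": [0,0,0],"slide": [0.01,0.006,0.01],"gripper": 0.64},{"dr": [0,0,0],"slide": [0,0,0],"gripper": 0.64},{"dr": [0,0,0],"slide": [0,0,0],"gripper": 0.64},{"dr": [0,0,0],"slide": [0,0,0],"gripper": 0.64},{"dr": [0,0,0],"slide": [0,0,0],"gripper": 0.64},{"dr": [0,0,0],"slide": [0,0,0],"gripper": 0.64}]}}

```text
t: 16.15
position: [0.4737, 0.01, 0.1495]
tcp_rot: [-3.14, 0.102, -0.0]
force: [-0.1, 0.1, -0.9]
opening: 0.0332
grasp_force: 6.0
```

```bash
python3 - <<'E'
from h import *
s=ctrl.state(); print(s['position'],s['opening'],s['grasp_force'],np.abs(s['qd']).max())
print(ctrl.hand_in())
E
```

```text
[0.47366922 0.0100401  0.14947075] 0.033237708970887896 5.958089232444763 0.003177184112902022
the job is handed in; nothing more can be done
None
```

The job is handed in: the middle plug is seated in the fitting with its flange on the rim and released, and the tweezers are held steady at about the 14 mm mark with their tips roughly 28 mm above the plug, after about 16 s of the 64 s allowed.

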